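# Click the kitchen radio's dial to the next preset and press its play key

### The arm

A 6-joint arm with a two-finger parallel gripper is mounted at the origin on the work surface. World frame = base frame: x ahead of the robot, y to its left, z up, the work surface at z = 0. Lengths are in m, angles in rad, forces in N, time in s.
With the tool pointing down it reaches from about 0.25 to 0.725 m from the base axis. Payload 4 kg.
Tool frame: the origin (TCP) lies on the centre line of the jaws, within the pads' length; the fingertips stand 17 mm ahead of it and the grasp point (between the pads) lies 2 mm behind it; z points along the fingers, y is the line along which they close (so a half turn about z gives the same grasp; the last joint's range is limited). The gripper opens to 85 mm and grips with 20 to 120 N. Pads are 22 mm wide; open, the fingers measure 114 mm over their backs; the gripper's body (76 mm by 85 mm) begins 54 mm behind the grasp point. The pads swing forward as they close: fully open they stand 13 mm farther back than shut.
Start: joints at [1.257, 0.241, 0.005, 1.335, 0, 1.571], TCP at [0.154, 0.476, 0.248] pointing down, gripper open.
Joint ranges: [-2.72, 2.72], [-1.05, 1.87], [-1.09, 1.28], [-1.99, 2.15], [-1.42, 1.44], [-3.14, 3.14]. Speed limits (rad/s): [2.79, 2.79, 3.14, 3.14, 3.14, 3.14].

### API

Orientations are given as a unit quaternion [x, y, z, w].
In Python, from workcell import get_obs, imaging, order gives the robot as it stands.
- The arm moves only by the tool apply_moves, never from a script. Its argument "targets" is a list that holds one entry, the list of rows, each a list of 5 numbers: the shift along the world's x, y, z in units of 40 mm (1.0 is 40 mm), then the turn about the world's z in degrees, then the gripper command: -1 is shut, 1 is fully open, values between are in proportion. In form: [[[dx, dy, dz, turn, fingers], ...]]. A call has 1 to 8 rows; each row shifts and turns the commanded pose from where the row before left it; what a row does not reach is not made up. A row lasts 1/12 s, in which the tool goes at most 41.7 mm and 7.16 degrees, less where a joint would pass 70% of its speed; a pose out of reach is approached as far as the arm can. A call is refused whole if a number of a shift passes 1 or a number of a turn 7.16, either way. A call with a gripper value outside its range is refused whole. The fingers move at their own pace and stop on an object; the grip force is fixed at half the most. Time passes only in rows, so rows that do not move let the fingers close. It gives the time, the measured TCP pose, the force, the opening and the grip force at its end, in the units of the state.
- get_obs(): the state, without advancing time (a new reading comes with each control period).
- imaging.camera(name): name is "side" or "top"; returns (picture, depth): 400x640x3 uint8, blue, green, red; 400x640 float32, m along the optical axis (not along the pixel's ray), 0 where there is no reading.
- imaging.get_calibration(name): a dict with "camera_matrix" (3x3 intrinsics, pixels), "eye" and "rotation" of the camera in the world. Camera axes: x right, y down, z forward; pixel columns grow to the right and rows downward; lengths in m; the calibration is good to about 2 mm. A picture is of the moment at which its call begins. get_calibration takes no time and is no camera call.
- order.job_done(): hands the job in; it is judged then, once.
The state is a dict: "clock": time; "joint_pos": joint angles; "joint_vel": joint speeds; "tau": joint torques, N m; "eef_pos": TCP position; "tool_rot": TCP orientation; "ft_force": force on the tool from outside, world axes, zero at the start; "ft_torque": the same for the moment, N m; "grip_width": finger opening in m; "grasp_force": force on a finger pad.
Only numpy, scipy, OpenCV 4.12 (cv2) and the standard library are available. Lean on these libraries where they do the work, as an engineer would, in place of code of your own. Each camera call takes 0.05 s, during which the arm holds its last target. There are 200 camera calls.

### The job

Put the kitchen radio on its next preset: turn the big knurled dial with a fingertip clockwise (seen from above) by exactly one click, from the first raised dot to the middle one, and never on to the third. Then press the rectangular key beside the dial fully down and let it spring back up. Do not lift, tip or shove the radio, leave the bowl, the jar and the spoon where they are, and finish with the hand clear.

Things in the scene. Friction and masses are not known exactly. Their poses are not given: they have to be found in the camera images.
- radio: Low white kitchen radio, loose on the shelf on rubber feet, 1.6 kg, 150 mm (x) by 240 mm (y), its flat top 70 mm above its underside; speaker slots on its -x side, a folded aerial along its +x side (82 mm from the origin). Origin: centre of its underside. z up. The dial lies at its +y end, the key at its -y end.
- dial_top (a point): Centre of the flat top face of the dial: a bare metal disc, 90 mm in diameter, with a knurled rim, its top 18 mm above the radio's top. It turns about the vertical axis through this point and does not sink when pressed. A black index line, flush with its face, runs from 19 to 43 mm from the axis. The point and its axes are fixed to the radio and do not turn with the dial.
- dot_middle (a point): The middle one of three small raised black dots on the radio's top around the dial, 57 mm from the dial's axis, in the radio's -x direction from it. The first and the third dot stand 40 degrees either side of it, the third on clockwise.
- dial (a joint): Angle of the dial in rad, growing clockwise seen from above. Sprung detents (clicks) at 0 (index line at the first dot, where it starts), 0.70 (middle dot) and 1.40 (third dot). Leaving the first detent takes about 0.07 N m; let go between about 0.37 and 1.03, it snaps by itself to 0.70; below 0.33 it snaps back to 0.
- key_top (a point): Centre of the top face of the grey rectangular key, 50 mm (radio x) by 34 mm (radio y), 10 mm above the radio's top when up. It goes straight down 5 mm against a spring. The point is fixed to the radio at the height of the unpressed key; it does not go down with it.
- key (a joint): How far the key is pressed down: 0 up to 0.005 m fully down (takes about 5 N); it springs back when let go.
- bowl_mid (a point): Loose matte black ceramic bowl, 120 mm across, 55 mm high, beyond the dial's end of the radio; this point is on its axis, half-way up. Bystander.
- jar_mid (a point): Loose empty clear plastic jar with a white screw top, 68 mm across, 100 mm high, by the key's end of the radio; this point is at its centre. Bystander.
- spoon_mid (a point): Loose stainless slotted spoon, 260 mm long, lying flat across the robot's side of the radio; this point is on its handle, near its middle. Bystander.

How it is judged:
By the outcome, as a careful person would: the job done as asked, in the order asked, and still so for the second after the job is handed in, with the robot touching nothing.
It also fails if it takes over 35 s, if anything falls off the work surface, if the arm or the gripper's body presses on something with over 40 N, if the wrist force passes 120 N, or if a joint passes its speed limit or range.

## Working session

There is one attempt and no reset: what is moved stays moved. The work goes in short steps, Python scripts to look and compute and a tool call to move; the robot and the scene stay as the last step left them, time stands still between calls to the robot, and variables do not carry over. Pictures are saved under pics/ and viewed, at most 10 in all, crops included, and the job is handed in when it is done.

Besides the shell and the picture viewer there is one more tool, called after "Request:" as name(argument=value, ...) on one line, values as JSON. apply_moves: Moves the arm, as the interface text tells. Its arguments: {"type":"object","properties":{"targets":{"type":"array","items":{"type":"array","items":{"type":"array","items":{"type":"number"}}}}},"required":["targets"]}

```bash
mkdir -p pics; cat > h.py <<'E'
import numpy as np, cv2
from workcell import get_obs, imaging, order
def cam(n):
    p,d=imaging.camera(n); return np.array(p),np.array(d)
def cal(n):
    c=imaging.get_calibration(n); return np.array(c["camera_matrix"]),np.array(c["eye"]),np.array(c["rotation"])
def ray(n,u,v):
    K,e,R=cal(n); return e,R@np.linalg.inv(K)@np.array([u,v,1.])
def onz(n,u,v,z):
    e,r=ray(n,u,v); return e+r*(z-e[2])/r[2]
def pt(n,u,v,d):
    e,r=ray(n,u,v); return e+r*d
def proj(n,P):
    K,e,R=cal(n); q=K@R.T@(np.array(P)-e); return q[:2]/q[2]
E
python3 - <<'E'
from h import *
for n in("top","side"):
    p,d=cam(n); cv2.imwrite(f"pics/{n}0.png",p); np.save(f"{n}d.npy",d)
    K,e,R=cal(n); print(n,K.tolist(),e,R.tolist())
o=get_obs(); print(o)
E
```

```text
top [[402.5144789096119, 0.0, 322.64127753519625], [0.0, 402.5144789096119, 205.46156717980713], [0.0, 0.0, 1.0]] [0.44520015 0.07116617 0.86053755] [-0.6990595593556138, 0.7121816758949054, -0.03452411184143258, 0.05404700449256232]
side [[450.7452842799102, 0.0, 314.6344473952605], [0.0, 450.7452842799102, 204.85916257931214], [0.0, 0.0, 1.0]] [0.42413345 0.79693839 0.81456915] [-0.05950494763521085, 0.9204316988931808, -0.3856740154967791, 0.022807951467286255]
{'clock': 0.1, 'joint_pos': array([ 1.25702234e+00,  2.41368005e-01,  3.83172912e-03,  1.33519732e+00,
       -3.23540301e-05,  1.57078647e+00]), 'joint_vel': array([-0.00010013, -0.00146106,  0.00438138,  0.00131498,  0.00010843,
       -0.00029889]), 'tau': array([ 1.43855952e-03, -3.73135865e+01,  2.53011650e+01,  1.08701480e-02,
        6.21176650e-05,  4.93209271e-06]), 'eef_pos': array([0.15416577, 0.47506616, 0.24747639]), 'tool_rot': array([ 1.56239237e-01,  9.87718767e-01, -9.59267098e-04, -1.35370240e-04]), 'ft_force': array([ 0.60627438,  0.76134897, -0.77253958]), 'ft_torque': array([ 0.00675762,  0.00599493, -0.06857509]), 'grasp_force': 0.0, 'grip_width': 0.08497375470859889}
```

View pics/top0.png

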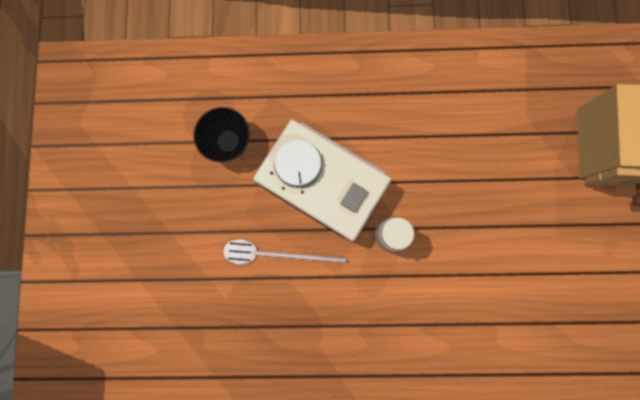

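View pics/side0.png

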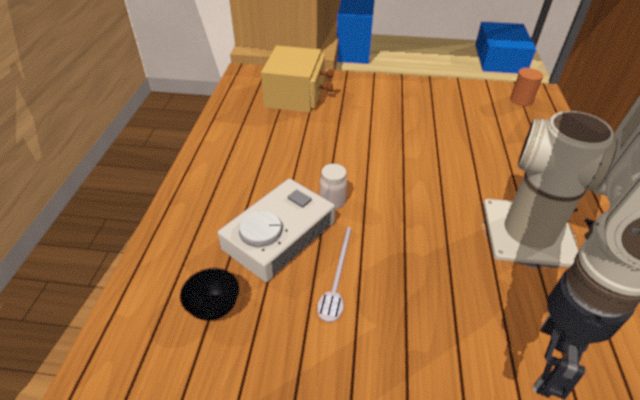

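The top view shows the dial at (298,163), the dots at (302,192), (283,188) and (271,173), the index line pointing at the first dot (302,192), and the key at (354,197). The side view shows the same things, with the arm clear at the right. Next I'll localise them.

```bash
cat > h2.py <<'E'
from h import *
import h
from scipy.spatial.transform import Rotation as Ro
def cal(n):
    c=imaging.get_calibration(n); return np.array(c["camera_matrix"]),np.array(c["eye"]),Ro.from_quat(c["rotation"]).as_matrix()
h.cal=cal
E
python3 - <<'E'
from h2 import *
for n,dc,kc in(("top",(298,163),(354,197)),("side",(261,228),(300,198))):
    p=cv2.imread(f"pics/{n}0.png"); d=np.load(f"{n}d.npy"); g=p.max(2).astype(int)
    for nm,c in(("dial",dc),("key",kc)):
        print(n,nm,p[c[1],c[0]],pt(n,*c,np.median(d[c[1]-2:c[1]+3,c[0]-2:c[0]+3])).round(4))
    hsv=cv2.cvtColor(p,cv2.COLOR_BGR2HSV)
    # radio: low saturation blob incl. dial
    m=((hsv[...,1]<75)&(hsv[...,2]>60)).astype(np.uint8)
    _,l=cv2.connectedComponents(m); r=(l==l[dc[1]-5,dc[0]-8]); print("radio px",r.sum(), cv2.minAreaRect(np.argwhere(r)[:,::-1].astype(np.float32)))
    # key: dark-grey
    m=np.zeros_like(m); y,x=kc; 
    s=np.s_[kc[1]-22:kc[1]+23,kc[0]-22:kc[0]+23]
    m[s]=((hsv[s][...,2]<165)&(hsv[s][...,1]<75))
    _,l,st,ce=cv2.connectedComponentsWithStats(m); k=l[kc[1],kc[0]]; print("key",st[k],ce[k],onz(n,*ce[k],.08).round(4))
    # dark points round the dial
    s=np.s_[dc[1]-40:dc[1]+41,dc[0]-40:dc[0]+41]
    big=cv2.resize(p[s],None,fx=7,fy=7,interpolation=cv2.INTER_CUBIC); cv2.imwrite(f"pics/{n}crop.png",big)
t=np.load("topd.npy"); print("table",[pt("top",u,v,t[v,u]).round(3) for u,v in((330,90),(420,330),(200,330))])
for nm,u,v in(("bowl",222,134),("bowlrim",196,134),("jar",398,233),("spoon",300,257)): print(nm,pt("top",u,v,t[v,u]).round(3))
a=cv2.imread("pics/topcrop.png");b=cv2.imread("pics/sidecrop.png"); c=np.hstack([a,b]); cv2.imwrite("pics/crop.png",cv2.resize(c,(800,400)))
E
```

```text
top dial [222 228 224] [0.6277 0.1387 0.0884]
top key [126 131 136] [0.5592 0.0303 0.0798]
radio px 8997 ((322.0439147949219, 178.68722534179688), (119.88729095458984, 77.54512023925781), 31.798912048339844)
key [341 184  27  29 463] [354.21814255 197.77321814] [0.5577 0.0299 0.08  ]
side dial [210 219 222] [0.622  0.1514 0.0883]
side key [136 139 144] [0.5534 0.0375 0.0796]
radio px 7544 ((288.3304443359375, 214.3915252685547), (70.16340637207031, 144.81134033203125), 47.862403869628906)
key [288 190  24  18 237] [299.28270042 198.57383966] [0.5547 0.0401 0.08  ]
table [array([0.813, 0.073, 0.   ]), array([ 0.291, -0.103, -0.002]), array([0.297, 0.355, 0.   ])]
bowl [0.717 0.314 0.005]
bowlrim [0.704 0.356 0.049]
jar [ 0.486 -0.05   0.099]
spoon [0.445 0.143 0.009]
```

View pics/crop.png

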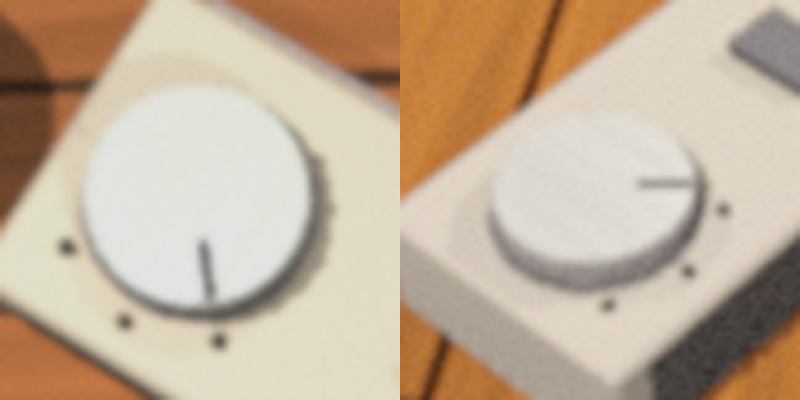

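The crop shows the dial face centre at about (298,162.5) in the top view and (261,226) in the side view. The index line points at the first dot, and all three dots are visible.

```bash
python3 - <<'E'
from h2 import *
from scipy.optimize import least_squares
q=400/81
T=[(67,247),(124,322),(219,341)]; S=[(208,305),(288,271),(323,210)]
for n,o,D,c,i in(("top",(258,123),T,(197,195),(210,297)),("side",(221,188),S,(197,187),(291,184))):
    f=lambda a,z: onz(n,o[0]+a[0]/q-.5,o[1]+a[1]/q-.5,z)[:2]
    P=np.array([f(a,.0715) for a in D]); C=f(c,.088)
    g=lambda x:np.ravel([P[k]-(x[:2]+.057*np.array([np.cos(x[2]-t),np.sin(x[2]-t)])) for k,t in enumerate((.698,0,-.698))])
    r=least_squares(g,[*C,np.arctan2(*(P[1]-C)[::-1])]); x=r.x
    ax=np.array([np.cos(x[2]),np.sin(x[2])]) # radio -x dir
    I=f(i,.088)-C
    print(n,"face",C.round(4),"dots",x[:2].round(4),np.degrees(x[2]),"res",abs(r.fun).max().round(4),"index",np.degrees(np.arctan2(I[1],I[0])))
    p=cv2.imread(f"pics/{n}0.png"); hsv=cv2.cvtColor(p,cv2.COLOR_BGR2HSV)
    d=np.load(f"{n}d.npy"); m=np.zeros(d.shape)
    # points at key-top height
    ks=[pt(n,u,v,d[v,u]) for v in range(150,215) for u in range(270,380) if d[v,u]>0 and abs(hsv[v,u,2]-135)<22 and hsv[v,u,1]<60]
    ks=np.array(ks); ks=ks[(abs(ks[:,2]-.08)<.004)&(np.hypot(*(ks[:,:2]-[.557,.033]).T)<.04)]; print("key",len(ks),ks.mean(0).round(4),(ks.max(0)+ks.min(0))/2)
    # radio top
    tp=np.array([pt(n,u,v,d[v,u]) for v in range(100,290) for u in range(200,400) if d[v,u]>0 and hsv[v,u,1]<90])
    tp=tp[(abs(tp[:,2]-.07)<.006)&(np.hypot(*(tp[:,:2]-[.59,.09]).T)<.15)]
    (cx,cy),wh,a=cv2.minAreaRect(tp[:,:2].astype(np.float32)); print("radio",cx,cy,wh,a)
E
```

```text
top face [0.6299 0.1399] dots [0.6301 0.14  ] 146.91955692462724 res 0.0002 index -173.40093454071956
key 225 [0.5587 0.0359 0.08  ] [0.55847425 0.03119092 0.0796687 ]<stdin>:16: RuntimeWarning: overflow encountered in scalar subtract
Traceback (most recent call last):
  File "h.py", line 12, in pt
    e,r=ray(n,u,v); return e+r*d
        ~~~^^^^^^^
  File "h.py", line 8, in ray
    K,e,R=cal(n); return e,R@np.linalg.inv(K)@np.array([u,v,1.])
          ~~~^^^
  File "h2.py", line 5, in cal
    c=imaging.get_calibration(n); return np.array(c["camera_matrix"]),np.array(c["eye"]),Ro.from_quat(c["rotation"]).as_matrix()
ValueError: time passes only in moves, steps and waits
```

The top view gives a consistent fit:
- **Dial:** axis at (0.630, 0.140).
- **Radio:** its -x axis points at 147°.
- **Key:** (0.558, 0.030).

I'll move above the start point on the dial with the fingers shut.

Request:
apply_moves(targets=[[[0.7,-0.55,0,0,-1],[0.7,-0.55,0,0,-1],[0.7,-0.55,0,0,-1],[0.7,-0.55,0,0,-1],[0.7,-0.55,0,0,-1],[0.7,-0.55,0,0,-1],[0.7,-0.55,0,0,-1],[0.7,-0.55,0,0,-1]]])

```text
clock: 0.77
eef_pos: [0.3792, 0.2981, 0.248]
tool_rot: [0.156, 0.988, -0.0, -0.0]
ft_force: [-0.6, 1.3, -0.2]
grip_width: -0.0004
grasp_force: 0.0
```

Request:
apply_moves(targets=[[[0.7,-0.55,-0.3,0,-1],[0.7,-0.55,-0.3,0,-1],[0.7,-0.55,-0.3,0,-1],[0.7,-0.55,-0.3,0,-1],[0.7,-0.55,-0.3,0,-1],[0.7,-0.55,-0.3,0,-1],[0.7,-0.55,-0.3,0,-1],[0.7,-0.55,-0.3,0,-1]]])

```text
clock: 1.43
eef_pos: [0.6031, 0.1221, 0.151]
tool_rot: [0.156, 0.988, -0.0, -0.001]
ft_force: [0.8, 0.8, 0.0]
grip_width: -0.0
grasp_force: 0.0
```

Request:
apply_moves(targets=[[[0,0,0,0,-1],[0,0,0,0,-1]]])

```text
clock: 1.6
eef_pos: [0.6023, 0.1218, 0.1498]
tool_rot: [0.158, 0.987, -0.001, -0.002]
ft_force: [-0.6, -0.0, 0.4]
grip_width: -0.0
grasp_force: 0.0
```

Request:
apply_moves(targets=[[[0.1,0.07,-0.4,0,-1],[0,0,-0.4,0,-1],[0,0,-0.2,0,-1],[0,0,0,0,-1],[0,0,0,0,-1]]])

```text
clock: 2.02
eef_pos: [0.6054, 0.1271, 0.1124]
tool_rot: [0.156, 0.988, -0.0, -0.001]
ft_force: [1.0, 0.3, -0.4]
grip_width: 0.0001
grasp_force: 0.0
```

```bash
python3 - <<'E'
from h2 import *
p,d=cam("side"); q,e=cam("top")
a=cv2.resize(p[130:290,180:380],(400,320)); b=cv2.resize(q[90:250,220:420],(400,320)); cv2.imwrite("pics/s1.png",np.hstack([a,b]))
o=get_obs(); print(o["eef_pos"],o["ft_force"],proj("side",o["eef_pos"]+[0,0,-.017]),proj("side",[.630,.140,.088]),proj("side",[.558,.030,.08]))
E
```

```text
[0.60662366 0.12700231 0.11364916] [-1.11604159  0.55968549  0.11167352] [269.87744047 218.00772853] [258.53182285 223.95097474] [298.5554891  195.52706264]
```

View pics/s1.png

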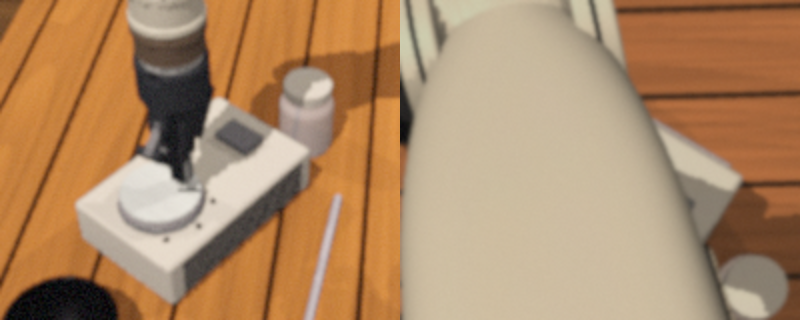

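Left panel (side view): the shut fingertips are just above the dial's near part, at about (271,221). In the right panel (top view) the arm hides the dial. Now I'll lower to contact.

Request:
apply_moves(targets=[[[0,0,-0.1,0,-1],[0,0,-0.1,0,-1],[0,0,0,0,-1],[0,0,0,0,-1]]])

```text
clock: 2.45
eef_pos: [0.607, 0.1266, 0.1051]
tool_rot: [0.156, 0.988, 0.0, 0.001]
ft_force: [0.9, -0.5, 3.5]
grip_width: 0.0002
grasp_force: 1.5
```

Request:
apply_moves(targets=[[[0,0,-0.03,0,-1],[0,0,0,0,-1],[0,0,0,0,-1]]])

```text
clock: 2.7
eef_pos: [0.607, 0.1265, 0.105]
tool_rot: [0.156, 0.988, 0.0, 0.001]
ft_force: [-1.5, 0.1, 8.7]
grip_width: 0.0001
grasp_force: 4.4
```

Request:
apply_moves(targets=[[[0,0,-0.03,0,-1],[0,0,0,0,-1],[0,0,0,0,-1]]])

```text
clock: 2.95
eef_pos: [0.6071, 0.1264, 0.1049]
tool_rot: [0.156, 0.988, 0.001, 0.002]
ft_force: [-3.5, -1.5, 12.9]
grip_width: 0.0
grasp_force: 6.9
```

Request:
apply_moves(targets=[[[0,0,-0.03,0,-1],[-0.037,0.073,0,-7,-1],[-0.028,0.077,0,-7,-1],[-0.019,0.08,0,-7,-1],[-0.008,0.081,0,-7,-1],[0.001,0.082,0,-7,-1],[0.011,0.081,0,-7,-1],[0,0,0,0,-1]]])

```text
clock: 3.62
eef_pos: [0.6039, 0.1454, 0.1048]
tool_rot: [0.502, 0.865, 0.001, 0.002]
ft_force: [-6.6, -3.1, 19.2]
grip_width: 0.0001
grasp_force: 9.7
```

Request:
apply_moves(targets=[[[0,0,0,0,-1]]])

```text
clock: 3.7
eef_pos: [0.6039, 0.1453, 0.1049]
tool_rot: [0.5, 0.866, 0.001, 0.002]
ft_force: [-5.1, -1.9, 19.1]
grip_width: -0.0004
grasp_force: 9.4
```

```bash
python3 - <<'E'
from h2 import *
p,d=cam("side")
cv2.imwrite("pics/s2.png",cv2.resize(p[170:290,200:360],(640,480)))
o=get_obs(); print(o["eef_pos"],o["ft_force"],o["tool_rot"])
E
```

```text
[0.60386634 0.14527016 0.10485808] [-5.24714248 -2.33762947 19.32913917] [0.49997627 0.86603693 0.00114156 0.00156872]
```

View pics/s2.png

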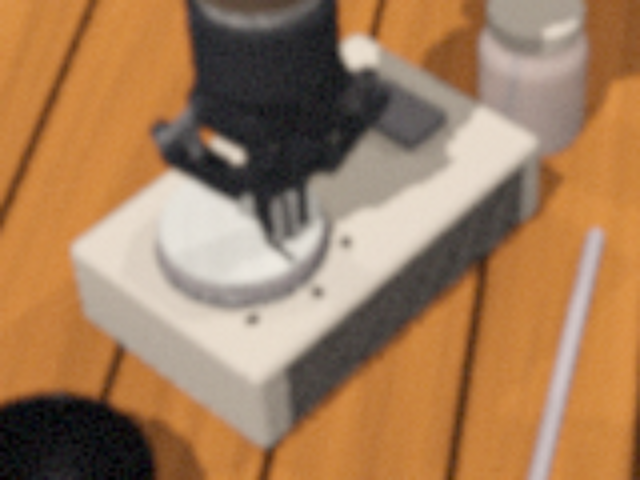

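The index line at (287,252) in the crop now points at the middle dot (317,292). I'll lift straight up and move over to the key.

Request:
apply_moves(targets=[[[0,0,0.2,0,-1],[0,0,0.8,0,-1],[-0.28,-0.72,0,0,-1],[-0.28,-0.72,0,0,-1],[-0.28,-0.72,0,0,-1],[-0.28,-0.72,0,0,-1],[0,0,0,0,-1],[0,0,0,0,-1]]])

```text
clock: 4.42
eef_pos: [0.5577, 0.0287, 0.1406]
tool_rot: [0.501, 0.865, -0.0, -0.0]
ft_force: [-0.6, 1.4, 0.1]
grip_width: 0.0
grasp_force: 0.0
```

```bash
python3 - <<'E'
from h2 import *
p,d=cam("side"); q,_=cam("top")
a=cv2.resize(p[170:290,200:360],(400,300),interpolation=cv2.INTER_CUBIC);b=cv2.resize(q[110:260,240:440],(400,300)); cv2.imwrite("pics/s3.png",np.hstack([a,b]))
o=get_obs(); print(o["eef_pos"],o["ft_force"])
E
```

```text
[0.55865085 0.0304612  0.14065714] [ 0.33893359  0.55368084 -0.27589961]
```

View pics/s3.png

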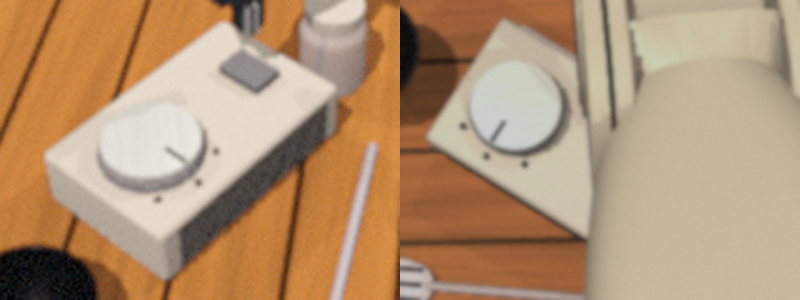

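Both views show the index line at the middle dot. The finger is above the key. Pressing now.

Request:
apply_moves(targets=[[[0,0,-0.4,0,-1],[0,0,-0.4,0,-1],[0,0,-0.2,0,-1],[0,0,-0.1,0,-1],[0,0,0,0,-1],[0,0,0,0,-1]]])

```text
clock: 5.02
eef_pos: [0.5586, 0.0308, 0.097]
tool_rot: [0.499, 0.866, 0.0, -0.0]
ft_force: [-0.6, 0.4, 1.4]
grip_width: 0.0002
grasp_force: 0.4
```

Request:
apply_moves(targets=[[[0,0,-0.06,0,-1],[0,0,-0.06,0,-1],[0,0,0,0,-1],[0,0,0,0,-1]]])

```text
clock: 5.35
eef_pos: [0.5593, 0.0305, 0.0929]
tool_rot: [0.5, 0.866, 0.001, 0.001]
ft_force: [-0.4, 2.0, 4.2]
grip_width: 0.0001
grasp_force: 2.0
```

Request:
apply_moves(targets=[[[0,0,-0.05,0,-1],[0,0,0,0,-1],[0,0,0,0,-1]]])

```text
clock: 5.6
eef_pos: [0.5593, 0.0305, 0.0919]
tool_rot: [0.5, 0.866, 0.001, 0.001]
ft_force: [-1.8, 1.8, 11.0]
grip_width: -0.0
grasp_force: 5.5
```

Request:
apply_moves(targets=[[[0,0,-0.03,0,-1],[0,0,0,0,-1],[0,0,0,0,-1]]])

```text
clock: 5.85
eef_pos: [0.5594, 0.0305, 0.0917]
tool_rot: [0.5, 0.866, 0.001, 0.001]
ft_force: [-3.7, 2.3, 16.4]
grip_width: -0.0
grasp_force: 8.3
```

The key hit its stop: the height stopped changing while the force rose to 16 N. Next I'll lift and pull back toward the robot, well above everything.

Request:
apply_moves(targets=[[[0,0,0.3,0,-1],[0,0,0.9,0,-1],[0,0,0.9,0,-1],[0,0,0.9,0,-1],[-0.9,0,0,0,-1],[-0.9,0,0,0,-1],[-0.9,0,0,0,-1],[-0.9,0,0,0,-1]]])

```text
clock: 6.52
eef_pos: [0.4126, 0.0296, 0.2083]
tool_rot: [0.5, 0.866, -0.001, 0.0]
ft_force: [0.1, 0.8, 0.2]
grip_width: -0.0002
grasp_force: 0.0
```

Request:
apply_moves(targets=[[[0,-0.9,0,0,-1],[0,-0.9,0,0,-1],[0,-0.9,0,0,-1],[0,-0.9,0,0,-1],[0,-0.9,0,0,-1],[0,0,0,0,-1],[0,0,0,0,-1],[0,0,0,0,-1]]])

```text
clock: 7.18
eef_pos: [0.4137, -0.1499, 0.2082]
tool_rot: [0.5, 0.866, -0.0, -0.001]
ft_force: [-0.1, 0.3, 0.5]
grip_width: 0.0004
grasp_force: 0.0
```

```bash
python3 - <<'E'
from h2 import *
p,d=cam("side"); q,e=cam("top")
a=cv2.resize(p[160:340,170:370],(400,360));b=cv2.resize(q[95:275,190:430],(400,300)); b=cv2.copyMakeBorder(b,0,60,0,0,0); cv2.imwrite("pics/s4.png",np.hstack([a,b]))
print(pt("top",354,197,np.median(e[195:200,352:357])), np.abs(q.astype(int)-cv2.imread("pics/top0.png")).max(2)[100:270,190:420].max(), get_obs()["eef_pos"])
E
```

```text
[0.55915511 0.0303206  0.08031446] 101 [ 0.41406902 -0.14895823  0.20843951]
```

View pics/s4.png

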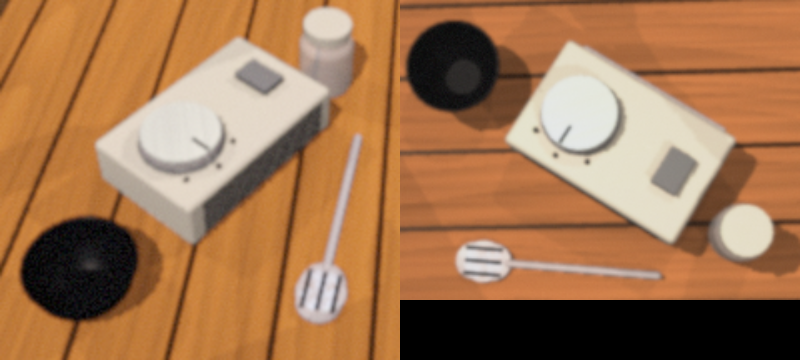

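The index line is at the middle dot: (565,135) pointing to (556,155) in the top crop. The key is back up at z = 0.080, nothing else has moved, and the hand is clear. Handing in.

```bash
python3 -c "
from workcell import order
print(order.job_done())"
```

```text
the job is handed in; nothing more can be done
None
```

The job is handed in: the dial was turned one click to the middle dot, the key was pressed fully down and sprang back up, the radio, bowl, jar and spoon look unmoved in the final pictures, and the hand is clear.

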